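Blank and read a sample on the bench photometer

TASK

Take a reading on the bench photometer with light touches of the fingertips: push the half-open sample lid down until it is fully shut, press the wide zero key at the left end of the key row right down and let it up, push the cell-changer rod at the front all the way in, and last press the round read key at the right end right down and let it up. Keep to that order, grasp or lift nothing, and leave the two small square keys and the vial, cuvette rack, dropper bottle and beaker alone.

Things in the scene. Friction and masses are not known exactly. Their poses are not given: they have to be found in the camera images.
- photometer: White bench photometer, fixed, 300 mm deep (x), 340 wide (y). Origin on the bench under its centre; front faces -x (the robot), z up. Key deck: 75 mm high at the front edge, rising 0.175 rad towards +x to 95 at x -0.037; behind it the top is at 135, with a display hood to 186 on the right (-y) and the lid on the left. It and its parts take no knock over 40 N; all stops are hard.
- lid (a joint): Sample lid, 125 mm long, 104 wide, hinged along y at its rear (photometer frame x 0.085, y 0.085, z 0.137); free edge towards the robot. Value: opening in rad; 0 shut (top at 153 mm, a 4 mm ridge along the free edge), starts 0.4 to 0.75, edge raised. A friction hinge holds it; 1 to 2 N on the free half pushes it down. Shut: below 0.04.
- lid_top (a point): Point on the lid's outer (upper) face, 95 mm from the hinge, 30 mm from the free edge, midway across; it moves with the lid. Axes with the lid: x towards the hinge along the lid, z out of the outer face.
- zero_key (a joint): The zero key: wide bar-shaped key, 44 mm along y by 20 mm, at the left (+y) end of the row of four keys. It stands 7 mm out of the deck. Value: m pressed; 0 up, 0.004 fully down. Sprung: 1.2 N starts it, 6 N holds it fully down; it registers from 0.0025 (4.2 N).
- zero_key_top (a point): Centre of the zero key's top face, moves with it; z is the deck's normal (out of the deck, tilted 0.175 rad from vertical towards -x). The key is pressed along -z.
- rod (a joint): Cell-changer rod in the photometer's front face, at the left, 48 mm above the bench, with a round knob 24 mm in diameter, 14 thick. Value: m pushed in along the photometer's +x; starts 0 to 0.002 = out (knob's face 50 mm before the housing); 0.030 = fully in, at a stop (face 20 mm before it); in: above 0.027. Drags with about 2 N and stays where left.
- rod_knob (a point): Centre of the knob's front face (the face towards the robot), moves with the rod; axes as the photometer's. Push it along +x.
- read_key (a joint): The read key: round key 24 mm in diameter at the right (-y) end of the row of four keys. It stands 7 mm out of the deck. Value: m pressed; 0 up, 0.004 fully down. Sprung: 1.2 N starts it, 6 N holds it fully down; it registers from 0.0025 (4.2 N).
- read_key_top (a point): Centre of the read key's top face, moves with it; axes as for the zero key.
- up_key (a joint): Small square key, 14 mm, standing 5 mm out of the deck in the middle of the row, 82 mm right of the zero key. Not to be pressed. Joint value: m pressed, 0.004 = fully down.
- down_key (a joint): Small square key, 14 mm, 56 mm right of the other small one and 82 mm left of the read key. Not to be pressed. Joint value: m pressed, 0.004 = fully down.
- vial: Loose capped glass vial, 22 mm in diameter, 54 mm tall, standing before the photometer's front, 65 to 115 mm right of the rod. Origin under its centre. To be left alone.
- cuvette_rack: Loose grey rack 60 by 110 by 22 mm holding three glass cuvettes that reach 60 mm high, before the right half of the photometer's front. Origin under its centre. To be left alone.
- dropper_bottle: Loose white dropper bottle, 62 mm in diameter, 185 mm tall with a cone tip, beside the photometer. Origin under its centre. To be left alone.
- beaker: Loose empty glass beaker, 68 mm in diameter, 85 mm tall, beside the photometer. Origin under its centre. To be left alone.

How it is judged:
On the way, in this order (a step that is already met when the one before it is completed fails the run):
1. the sample lid is fully shut (value of joint lid below 0.04 rad), for 0.2 s.
2. the zero key is pressed, with the lid shut and the rod still out (value of joint zero_key above 0.0025 m and value of joint lid below 0.04 rad and value of joint rod below 0.005 m), for 0.05 s.
3. the rod is pushed fully in, the zero key let up (value of joint rod above 0.027 m and value of joint zero_key below 0.0015 m), for 0.2 s.
4. the read key is pressed, with the lid shut and the rod in (value of joint read_key above 0.0025 m and value of joint lid below 0.04 rad and value of joint rod above 0.027 m), for 0.05 s.
At the end, for the whole second after the job is handed in: The lid is shut (within 0.04 rad), the rod is in (within 3 mm of its stop), all four keys are up again (pressed less than 1.5 mm), and the vial, rack, bottle and beaker stand upright within 20 mm of where they began (all of step 3 and value of joint lid below 0.04 rad and value of joint each of read_key, up_key, down_key below 0.0015 m and distance of each of vial, cuvette_rack, dropper_bottle, beaker from where it was at the start of the episode below 0.02 m and angle between each of vial, cuvette_rack, dropper_bottle, beaker's own z axis and vertical below 0.2 rad); the robot touches nothing.
It fails at once if a key is pressed out of turn: zero or read with the lid open, zero with the rod no longer out, or read before the rod is in ((value of joint any of zero_key, read_key above 0.002 m and value of joint lid above 0.06 rad) or (value of joint zero_key above 0.002 m and value of joint rod above 0.007 m) or (value of joint read_key above 0.002 m and value of joint rod below 0.025 m)).
It fails at once if one of the small square keys is pressed by 2 mm or more (value of joint any of up_key, down_key above 0.002 m).
It fails at once if the lid is lifted further open (beyond 0.85 rad) (value of joint lid above 0.85 rad).
It fails at once if the photometer or a part of it is hit or leaned on with more than 40 N (contact force between any of the fingers, the arm and photometer above 40 N).
It fails at once if the vial, rack, bottle or beaker is lifted, shifted by more than 20 mm or tipped (distance of any of vial, cuvette_rack, dropper_bottle, beaker from where it was at the start of the episode above 0.02 m or angle between any of vial, cuvette_rack, dropper_bottle, beaker's own z axis and vertical above 0.3 rad).
It also fails if it takes over 61 s, if anything falls off the work surface, if the arm or the gripper's body presses on something with over 40 N, if the wrist force passes 120 N, or if a joint passes its speed limit or range.

ROBOT

A 6-joint arm with a two-finger parallel gripper is mounted at the origin on the work surface. World frame = base frame: x ahead of the robot, y to its left, z up, the work surface at z = 0. Lengths are in m, angles in rad, forces in N, time in s.
With the tool pointing down it reaches from about 0.225 to 0.875 m from the base axis. Payload 3.4 kg.
Tool frame: the origin (TCP) lies at the very end of the fingers, on their centre line; the grasp point (between the pads) lies 19 mm behind it; z points along the fingers, y is the direction in which the jaws open and shut (so a half turn about z gives the same grasp; the last joint's range is limited). The gripper opens to 85 mm and grips with 20 to 120 N. Pads are 22 mm wide; open, the fingers measure 114 mm over their backs; the gripper's body (76 mm by 85 mm) begins 54 mm behind the grasp point. The pads swing forward as they close: fully open they stand 13 mm farther back than shut.
Start: joints at [-1.248, 0.276, 1.505, -0, 1.361, -0.121], TCP at [0.247, -0.519, 0.231] pointing down, gripper open.
Joint ranges: [-2.89, 2.89], [-0.75, 2.08], [0.22, 2.7], [-1.18, 4.32], [0.11, 2.71], [-2.7, 2.7]. Speed limits (rad/s): [2.57, 2.57, 3.14, 3.14, 3.14, 3.14].

INTERFACE

Orientations are given as a unit quaternion [w, x, y, z].
In Python, from rig import manip gives the robot as it stands. The module is installed in compiled form; this text tells all that it offers.
- The arm moves only by the tool carry_out, never from a script. Its argument "moves" is one flat list of numbers, 5 for each row, row after row: the opening in per cent of the stroke, from 0 (shut) to 100 (fully open), then the shift along the world's x, y, z in cm, then the turn about the world's z in rad. A call has exactly 10 rows; each row shifts and turns the commanded pose from where the row before left it; what a row does not reach is not made up. A row lasts 1/10 s, in which the tool goes at most 50 mm and 8.59 degrees, less where a joint would pass 70% of its speed; a pose out of reach is approached as far as the arm can. A call is refused whole if a number of a shift passes 5 or a number of a turn 0.15, either way. A call with a gripper value outside its range is refused whole. The fingers move at their own pace and stop on an object; "squeeze" is the grip in N (left out, the last holds). Time passes only in rows, so rows that do not move let the fingers close, or fill a call up. It gives the time, the measured TCP pose, the force and the opening at its end, in the units of the state.
- manip.get_state(): the state, without advancing time (a new reading comes with each control period).
- manip.get_image(name): name is "scene" or "side" or "wrist"; returns the picture (384x512x3 uint8, red, green, blue); there is no depth.
- manip.camera_info(name): a dict with "fov_y" (degrees; the focal length in pixels is half the picture's height over the tangent of half this angle, whatever the lens; pixels are square), "cx", "cy" (the principal point, pixels), "dist" ([k1, k2, p1, p2, k3] as OpenCV has them; the pictures are not rectified), "rvec" (rotation vector, rad) and "tvec" (3), from world to camera coordinates, as OpenCV has them; the wrist camera has in their place "hand_eye" (4x4, takes a point from camera to tool coordinates, whose origin is the TCP and whose axes are the flange's). Camera axes: x right, y down, z forward; pixel columns grow to the right and rows downward; lengths in m; the calibration is good to about 2 mm. A picture is of the moment at which its call begins: read the wrist's pose just before it. camera_info takes no time and is no camera call.
- manip.sign_off(): hands the job in, once; it reports no verdict.
The state is a dict: "clock": time; "qpos": joint angles; "qd": joint speeds; "effort": joint torques, N m; "position": TCP position; "ee_rot": TCP orientation; "contact_force": force on the tool from outside, world axes, zero at the start; "moment": the same for the moment, N m; "width": finger opening in m.
Only numpy, scipy, OpenCV 4.12 (cv2) and the standard library are available. Lean on these libraries where they do the work, as an engineer would, in place of code of your own. Each camera call takes 0.05 s, during which the arm holds its last target. There are 200 camera calls.

## Working session

There is one attempt and no reset: what is moved stays moved. The work goes in short steps, Python scripts to look and compute and a tool call to move; the robot and the scene stay as the last step left them, time stands still between calls to the robot, and variables do not carry over. Pictures are saved under pics/ and viewed, about 8 in all and at most 12, crops included, and the job is handed in when it is done.

Besides the shell and the picture viewer there is one more tool, called after "Emit:" as name(argument=value, ...), one argument or row to a line, values as JSON. carry_out: Moves the arm, as the interface text tells. Its arguments: {"type":"object","properties":{"moves":{"type":"array","items":{"type":"number"}},"squeeze":{"type":"number"}},"required":["moves"]}

```bash
mkdir -p pics
cat > h.py <<'E'
import numpy as np, cv2
from rig import manip
def cam(n):
    c=manip.camera_info(n); f=192/np.tan(np.radians(c["fov_y"])/2)
    return c,np.array([[f,0,c["cx"]],[0,f,c["cy"]],[0,0,1.]]),np.array(c["dist"],float)
def q2R(q):
    from scipy.spatial.transform import Rotation as R
    return R.from_quat([q[1],q[2],q[3],q[0]]).as_matrix()
def ext(n,st=None):
    c,K,d=cam(n)
    if n=="wrist":
        T=np.eye(4);T[:3,:3]=q2R(st["ee_rot"]);T[:3,3]=st["position"]
        M=np.linalg.inv(T@np.array(c["hand_eye"]));return M[:3,:3],M[:3,3],K,d
    return cv2.Rodrigues(np.array(c["rvec"],float))[0],np.array(c["tvec"],float).ravel(),K,d
def ray(n,uv,st=None):
    R,t,K,d=ext(n,st); p=cv2.undistortPoints(np.array([[uv]],float),K,d).ravel()
    v=R.T@np.array([p[0],p[1],1]); return -R.T@t,v/np.linalg.norm(v)
def proj(n,P,st=None):
    R,t,K,d=ext(n,st); return cv2.projectPoints(np.array(P,float).reshape(-1,3),cv2.Rodrigues(R)[0],t,K,d)[0].reshape(-1,2)
def atz(n,uv,z,st=None):
    o,v=ray(n,uv,st); return o+v*(z-o[2])/v[2]
def tri(obs):
    A=np.zeros((3,3));b=np.zeros(3)
    for n,uv,st in obs:
        o,v=ray(n,uv,st);Q=np.eye(3)-np.outer(v,v);A+=Q;b+=Q@o
    return np.linalg.solve(A,b)
def snap(n,f,crop=None,s=1):
    im=manip.get_image(n)[:,:,::-1]; cv2.imwrite("pics/full_"+f,im)
    if crop: im=im[crop[1]:crop[3],crop[0]:crop[2]]
    cv2.imwrite("pics/"+f,cv2.resize(im,None,fx=s,fy=s,interpolation=cv2.INTER_CUBIC))
E
python3 - <<'E'
from h import *
st=manip.get_state();print(st)
for n in("scene","side"):
    snap(n,n+".png",None,1.5); R,t,K,d=ext(n);print(n,-R.T@t,K[0,0],d)
snap("wrist","wrist.png");print(manip.camera_info("wrist"))
E
```

```text
{'clock': 0.0, 'qpos': array([-1.24799158e+00,  2.76576029e-01,  1.50619195e+00, -3.08398058e-05,
        1.36071214e+00, -1.21014358e-01]), 'qd': array([-0.00124486, -0.00043018, -0.00196561, -0.00101586,  0.00027283,
        0.00081009]), 'effort': array([-8.07765973e-04, -4.16775441e+01, -2.45802069e+01, -4.66628244e-04,
        1.09505907e-02, -2.53432842e-05]), 'position': array([ 0.24669699, -0.51876286,  0.23042711]), 'ee_rot': array([-9.37413825e-04,  9.75477804e-01,  2.20095802e-01, -1.10057700e-04]), 'contact_force': array([-0.10879802, -0.99559558,  0.26294209]), 'moment': array([-0.07284063, -0.01880346,  0.00528753]), 'width': 0.08531177436479494}
scene [ 0.97210678 -0.42933453  0.78971022] 347.3684243444164 [-0.0875213  0.         0.         0.         0.       ]
side [0.37241593 0.87803972 0.64186889] 430.37016798738347 [0.02792245 0.         0.         0.         0.        ]
{'fov_y': 60.994829453361504, 'cx': 251.56005794224237, 'cy': 190.92722474617662, 'dist': array([-0.03023719,  0.        ,  0.        ,  0.        ,  0.        ]), 'hand_eye': array([[ 1.01431295e-03, -9.45831519e-01, -3.24656292e-01,
         8.49879314e-02],
       [ 9.99999453e-01,  8.76191309e-04,  5.71629267e-04,
        -7.17080267e-04],
       [-2.56203956e-04, -3.24656695e-01,  9.45831890e-01,
        -1.41994976e-01],
       [ 0.00000000e+00,  0.00000000e+00,  0.00000000e+00,
         1.00000000e+00]])}
```

View pics/scene.png

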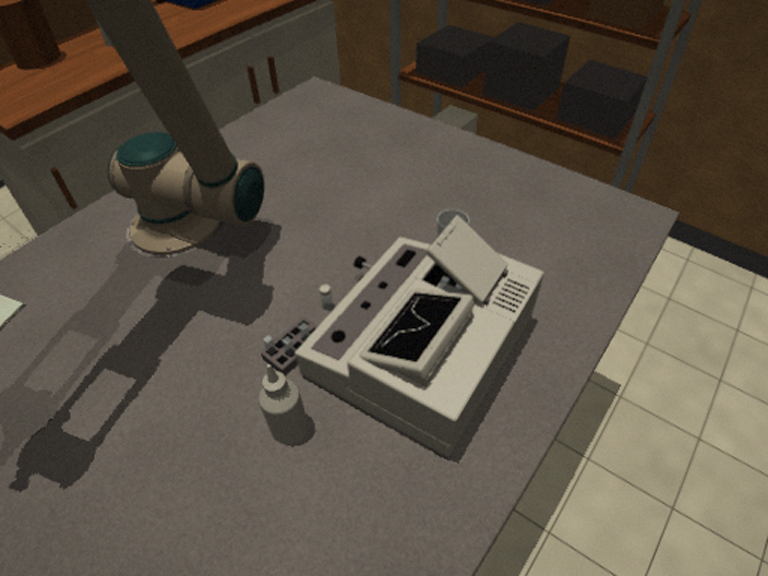

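View pics/side.png

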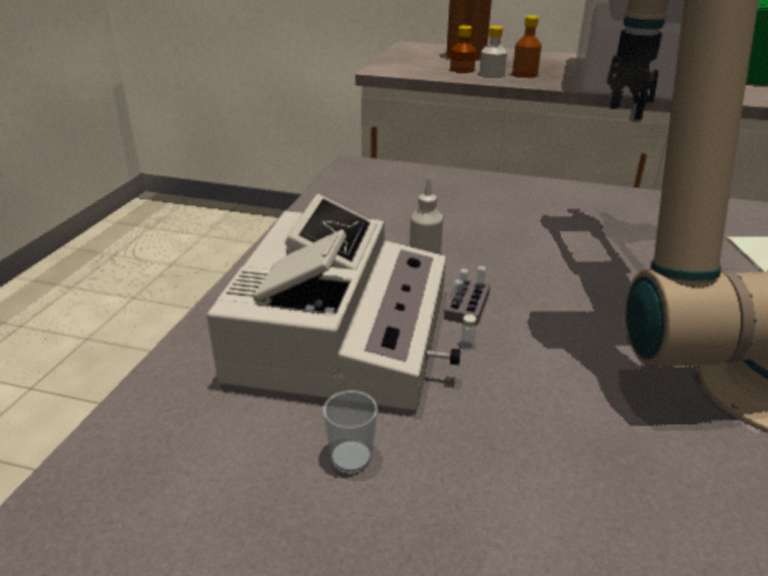

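The scene view shows the zero key at (406,257), small keys at (383,285) and (365,305), the read key at (338,337), the knob at (360,262) and the half-open lid. In the side view (also 1.5x) the keys are at (391,338), (400,307), (406,288) and (414,263), with the knob at (455,356). The beaker stands on the left and the bottle on the right. Next I fit the photometer pose.

```bash
cat > fit.py <<'E'
from h import *
from scipy.optimize import least_squares
S="scene";D="side"
kp={'z':((406,257),(391,338)),'u':((383,285),(400,307)),'d':((365,305),(406,288)),'r':((338,337),(414,263))}
off={'z':0,'u':-.082,'d':-.138,'r':-.22}; h={'z':.007,'u':.005,'d':.005,'r':.007}
for k,(a,b) in kp.items(): print(k,tri([(S,np.array(a)/1.5,None),(D,np.array(b)/1.5,None)]))
print('knob',tri([(S,np.array((360,262))/1.5,None),(D,np.array((455,356))/1.5,None)]))
def model(p):
    X,Y,a,kx,y0,ky=p; L=[];
    zd=.075+(kx+.15)*np.tan(.175)
    for k in kp:
        P=[kx-h[k]*np.sin(.175),y0+off[k],zd+h[k]*np.cos(.175)]
        L+=[(S,P,kp[k][0]),(D,P,kp[k][1])]
    L+=[(S,[-.198,ky,.048],(358,262)),(D,[-.2,ky,.048],(458,356))]
    L+=[(D,[-.15,.17,0],(415,413)),(D,[.15,.17,0],(221,384)),(S,[.15,.17,.135],(542,268)),(S,[-.15,.17,.075],(402,238)),(S,[-.15,-.17,.075],(299,352))]
    c,s=np.cos(a),np.sin(a);R=np.array([[c,-s,0],[s,c,0],[0,0,1]])
    return [(n,R@np.array(P)+[X,Y,0],uv) for n,P,uv in L]
def res(p): return np.concatenate([proj(n,P)[0]-np.array(uv)/1.5 for n,P,uv in model(p)])
if __name__=="__main__":
    r=least_squares(res,[.6,0,0,-.1,.11,.1],loss='soft_l1');print(r.x.round(4));print(res(r.x).reshape(-1,2).round(1))
    for n,P,uv in model(r.x): print(n,P.round(4))
E
python3 fit.py
```

```text
z [0.55800909 0.15485295 0.08782078]
u [0.56591363 0.0718578  0.08639041]
d [0.56990182 0.01509169 0.08628099]
r [ 0.57672777 -0.06703009  0.08625919]
knob [0.46870059 0.1208295  0.04922317]
[ 0.67    0.0476  0.0833 -0.1017  0.1155  0.0876]
[[-0.6 -0.7]
 [-0.4 -1. ]
 [-0.6 -0.9]
 [-0.2 -0.4]
 [-0.  -1. ]
 [-0.3 -0.3]
 [-0.4 -1.8]
 [-0.4 -0.8]
 [-0.5  0.1]
 [-0.1  0.4]
 [-0.   0.8]
 [-3.6  1.7]
 [ 2.1  2.8]
 [-2.  -0.7]
 [-4.4  1.8]]
scene [0.5578 0.1541 0.0904]
side [0.5578 0.1541 0.0904]
scene [0.565  0.0724 0.0885]
side [0.565  0.0724 0.0885]
scene [0.5696 0.0166 0.0885]
side [0.5696 0.0166 0.0885]
scene [ 0.5761 -0.0652  0.0904]
side [ 0.5761 -0.0652  0.0904]
scene [0.4654 0.1184 0.048 ]
side [0.4634 0.1182 0.048 ]
side [0.5064 0.2045 0.    ]
side [0.8053 0.2295 0.    ]
scene [0.8053 0.2295 0.135 ]
scene [0.5064 0.2045 0.075 ]
scene [ 0.5347 -0.1343  0.075 ]
```

Emit:
carry_out(
  moves=[0,2.0,3.4,1.0,-0.036,0,2.4,3.6,0.5,-0.036,0,2.4,3.6,0.5,-0.036,0,2.4,3.6,0.5,-0.036,0,2.4,3.6,0.5,-0.036,0,2.4,3.6,0.5,-0.036,0,2.4,3.6,0.5,-0.036,0,2.4,3.6,0.5,-0.036,0,2.4,3.6,0.5,-0.036,0,2.4,3.6,0,-0.036],
  squeeze=20,
)

```text
clock: 1.15
position: [0.4838, -0.1598, 0.2819]
ee_rot: [0.0, 0.999, 0.041, 0.001]
contact_force: [1.0, -0.8, 0.0]
width: -0.0002
```

Emit:
carry_out(
  moves=[0,2.2,3.6,0,0,0,2.2,3.6,0,0,0,2.2,3.6,0,0,0,2.2,3.6,0,0,0,2.2,3.6,0,0,0,2.2,3.6,0,0,0,2.2,3.6,0,0,0,2.2,3.5,0,0,0,0,0,0,0,0,0,0,0,0],
)

```text
clock: 2.15
position: [0.6587, 0.1263, 0.2802]
ee_rot: [0.0, 0.999, 0.043, -0.001]
contact_force: [-0.9, -0.9, 0.5]
width: 0.0
```

Run:
```python
from h import *
st=manip.get_state();print(st['clock'],st['position'],st['ee_rot'],st['contact_force'],st['qpos'],st['width'])
snap("wrist","w1.png",None,1.5);snap("side","s1.png",(100,60,360,280),3)
```

```text
2.15 [0.65872389 0.12632082 0.28016787] [ 4.13254762e-04  9.99085356e-01  4.27446875e-02 -1.08279382e-03] [-0.88159254 -0.90201987  0.52730213] [ 8.62101737e-02  4.05614001e-01  1.18978161e+00 -7.31842106e-04
  1.54839649e+00  1.57150821e+00] 3.1235406416821184e-06
```

View pics/w1.png

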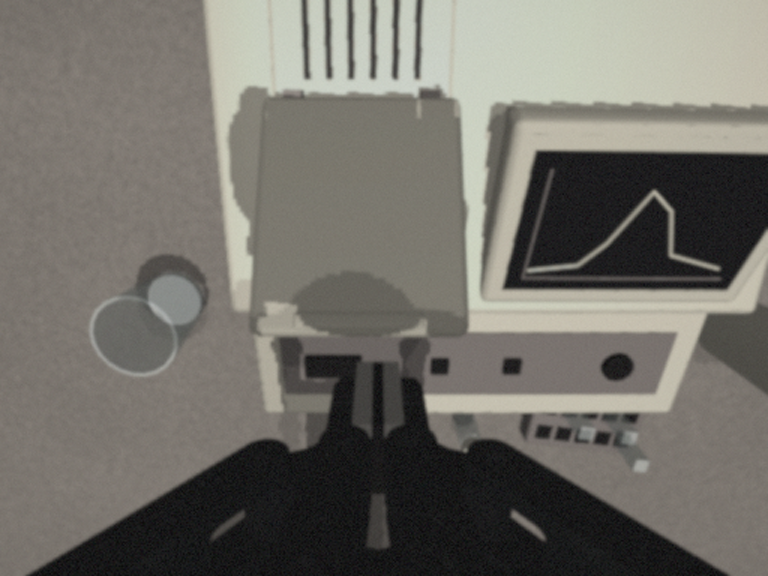

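View pics/s1.png

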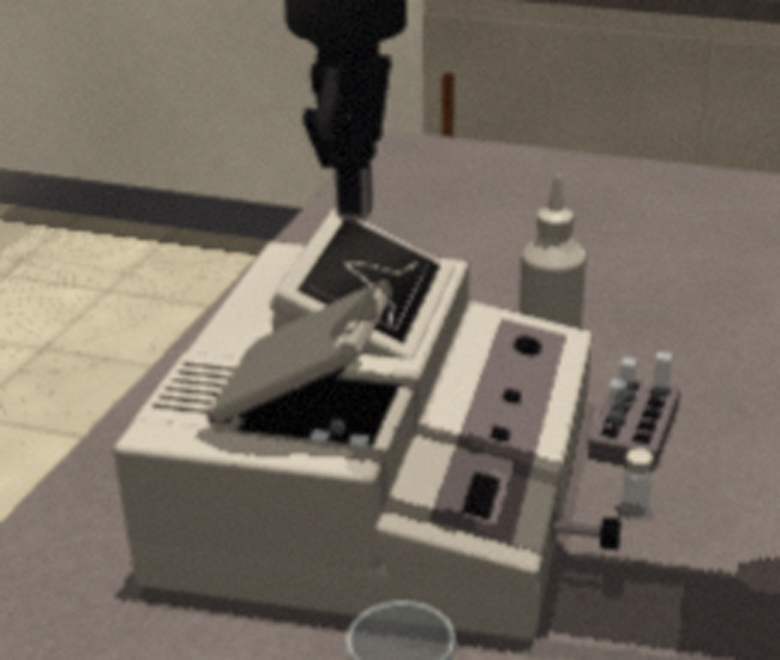

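The wrist view (1.5x) shows the up key at (440,366), the down key at (512,366), the read key at (617,367), the zero key around (333,366), the lid free edge from (252,332) to (467,332) and the hinge edge at y≈97. In the side crop the lid is half open and the shut fingertips hang above it, clear.

Run:
```python
from h import *
st=manip.get_state()
for k,uv,z in [('u',(440,366),.0885),('d',(512,366),.0885),('r',(617,367),.0905),('zero',(333,366),.0905),('hingeL',(266,99),.15),('hingeR',(460,99),.15),('edgeL',(252,332),.2),('edgeR',(467,332),.2)]:
    print(k,atz("wrist",np.array(uv)/1.5,z,st).round(4))
c,s=np.cos(.083),np.sin(.083);R=np.array([[c,-s,0],[s,c,0],[0,0,1]]);T=np.array([.67,.0476,0])
for th in(.4,.5,.6,.7):
    P=[R@np.array([.085-.125*np.cos(th)-.016*np.sin(th),.085+e,.137+.125*np.sin(th)+.016*np.cos(th)])+T for e in(.052,-.052)]
    print(th,(proj("wrist",P,st)*1.5).round().tolist(),((proj("side",P)-[100,60])*3).round().tolist())
```

```text
u [0.5676 0.0697 0.0885]
d [0.5721 0.0144 0.0885]
r [ 0.5787 -0.0662  0.0905]
zero [0.5618 0.1514 0.0905]
hingeL [0.7477 0.1918 0.15  ]
hingeR [0.7562 0.0905 0.15  ]
edgeL [0.637  0.1868 0.2   ]
edgeR [0.646  0.0798 0.2   ]
0.4 [[263.0, 359.0], [467.0, 359.0]] [[379.0, 366.0], [414.0, 295.0]]
0.5 [[258.0, 362.0], [472.0, 362.0]] [[373.0, 352.0], [409.0, 282.0]]
0.6 [[252.0, 362.0], [476.0, 362.0]] [[365.0, 338.0], [402.0, 269.0]]
0.7 [[246.0, 359.0], [481.0, 359.0]] [[355.0, 325.0], [393.0, 257.0]]
```

Emit:
carry_out(
  moves=[0,0.3,0.6,-1.5,0,0,0,0,-1.5,0,0,0,0,-1.5,0,0,0,0,-1.0,0,0,0,0,-0.6,0,0,0,0,-0.6,0,0,0,0,-0.6,0,0,0,0,-0.6,0,0,0,0,-0.6,0,0,0,0,-0.6,0],
)

```text
clock: 3.25
position: [0.6619, 0.1317, 0.1901]
ee_rot: [0.0, 0.999, 0.042, 0.0]
contact_force: [0.2, 0.4, 1.4]
width: -0.0002
```

Emit:
carry_out(
  moves=[0,0,0,-0.5,0,0,0,0,-0.5,0,0,0,0,-0.5,0,0,0,0,-0.5,0,0,0,0,-0.4,0,0,0,0,-0.3,0,0,0,0,-0.3,0,0,0,0,-0.2,0,0,0,0,-0.1,0,0,0,0,0,0],
)

```text
clock: 4.25
position: [0.662, 0.1317, 0.1572]
ee_rot: [0.0, 0.999, 0.042, 0.0]
contact_force: [-0.7, -0.4, 0.2]
width: -0.0002
```

Emit:
carry_out(
  moves=[0,0,0,-0.1,0,0,0,0,0,0,0,0,0,-0.1,0,0,0,0,0,0,0,0,0,-0.05,0,0,0,0,0,0,0,0,0,0,0,0,0,0,0,0,0,0,0,0,0,0,0,0,0,0],
)

```text
clock: 5.25
position: [0.662, 0.1317, 0.1548]
ee_rot: [0.0, 0.999, 0.042, 0.0]
contact_force: [0.3, 0.8, -0.5]
width: 0.0001
```

Emit:
carry_out(
  moves=[0,0,0,-0.05,0,0,0,0,0,0,0,0,0,-0.05,0,0,0,0,0,0,0,0,0,-0.05,0,0,0,0,0,0,0,0,0,0,0,0,0,0,0,0,0,0,0,0,0,0,0,0,0,0],
)

```text
clock: 6.25
position: [0.662, 0.1317, 0.1532]
ee_rot: [0.0, 0.999, 0.042, 0.0]
contact_force: [-0.0, 0.2, 0.0]
width: -0.0002
```

Run:
```python
from h import *
st=manip.get_state();print(st['clock'],st['position'],st['contact_force'],st['moment'])
snap("side","s2.png",(100,60,360,280),3)
```

```text
6.25 [0.66196146 0.13169022 0.15324626] [-0.00297572  0.21700754  0.04976691] [ 0.0020488  -0.02454495  0.01732718]
```

View pics/s2.png

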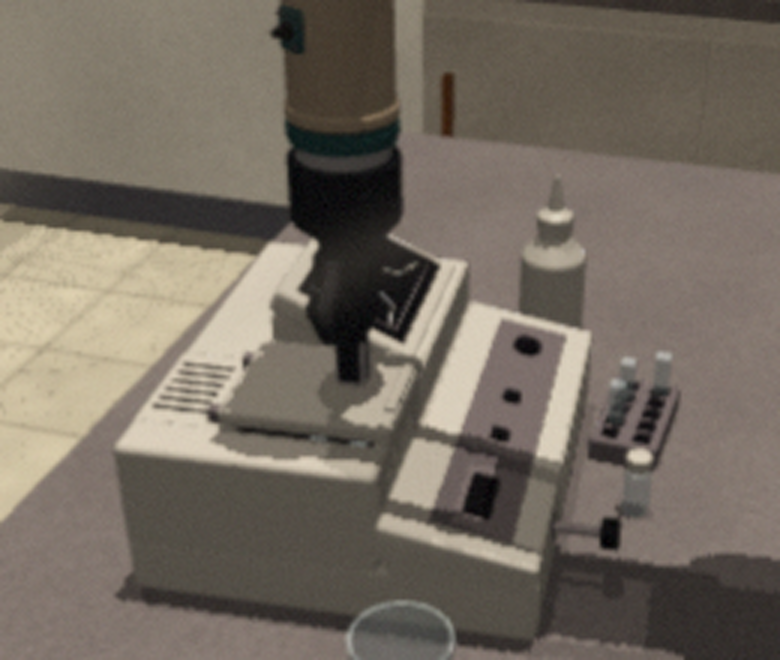

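The side crop shows the lid almost flat, with the fingertip on it at about (350,375) and a thin dark gap below its edge. I keep pressing gently until the stop answers.

Emit:
carry_out(
  moves=[0,0,0,-0.05,0,0,0,0,0,0,0,0,0,-0.05,0,0,0,0,0,0,0,0,0,0,0,0,0,0,0,0,0,0,0,0,0,0,0,0,0,0,0,0,0,0,0,0,0,0,0,0],
)

```text
clock: 7.3
position: [0.662, 0.1317, 0.153]
ee_rot: [0.0, 0.999, 0.042, 0.0]
contact_force: [-2.1, -1.0, 5.6]
width: -0.0002
```

Emit:
carry_out(
  moves=[0,0,0,1.0,0,0,0,0,2.0,0,0,-2.1,0.4,0,0,0,-2.1,0.4,0,0,0,-2.1,0.5,0,0,0,-2.1,0.4,0,0,0,-2.1,0.4,-1.2,0,0,0,0,-3.0,0,0,0,0,-3.0,0,0,0,0,-0.8,0],
)

```text
clock: 8.3
position: [0.5546, 0.1524, 0.0996]
ee_rot: [0.0, 0.999, 0.042, -0.003]
contact_force: [-1.1, 0.3, -0.2]
width: -0.0
```

Run:
```python
from h import *
st=manip.get_state();print(st['clock'],st['position'],st['contact_force'])
snap("side","s3.png",(160,120,290,230),6)
snap("wrist","w3.png")
```

```text
8.3 [0.55460419 0.15242827 0.09964928] [-1.08916686  0.32129926 -0.2433831 ]
```

View pics/s3.png

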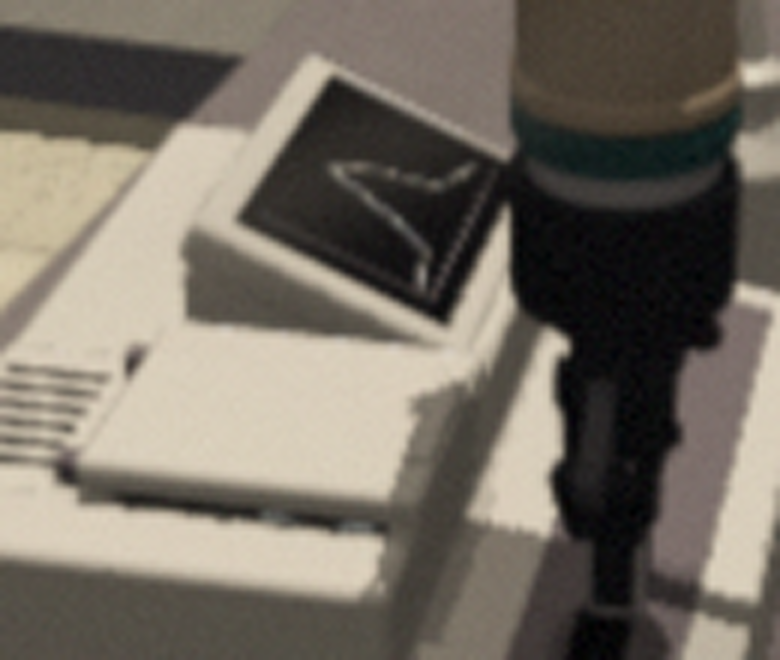

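The side crop shows the lid flat and the fingertip (615,590) just above the zero key (600,635).

Emit:
carry_out(
  moves=[0,0.1,0,-0.3,0,0,0,0,-0.3,0,0,0,0,-0.2,0,0,0,0,-0.1,0,0,0,0,-0.1,0,0,0,0,-0.1,0,0,0,0,0,0,0,0,0,0,0,0,0,0,0,0,0,0,0,0,0],
)

```text
clock: 9.4
position: [0.5582, 0.1527, 0.0915]
ee_rot: [0.0, 0.999, 0.042, 0.0]
contact_force: [-0.1, -0.1, 2.4]
width: 0.0
```

Emit:
carry_out(
  moves=[0,0,0,-0.1,0,0,0,0,-0.1,0,0,0,0,-0.1,0,0,0,0,-0.1,0,0,0,0,0,0,0,0,0,0,0,0,0,0,0,0,0,0,0,0,0,0,0,0,0,0,0,0,0,0,0],
)

```text
clock: 10.4
position: [0.5587, 0.1528, 0.0881]
ee_rot: [-0.0, 0.999, 0.042, 0.001]
contact_force: [0.8, -0.0, 6.2]
width: 0.0003
```

Emit:
carry_out(
  moves=[0,0,0,-0.05,0,0,0,0,-0.05,0,0,0,0,0,0,0,0,0,0,0,0,0,0,0,0,0,0,0,0,0,0,0,0,0,0,0,0,0,0,0,0,0,0,0,0,0,0,0,0,0],
)

```text
clock: 11.4
position: [0.5588, 0.1528, 0.0879]
ee_rot: [-0.0, 0.999, 0.042, 0.001]
contact_force: [-0.5, -0.0, 9.7]
width: -0.0003
```

Emit:
carry_out(
  moves=[0,0,0,1.0,0,0,0,0,4.0,0,0,-3.3,-0.9,0,0,0,-3.3,-0.9,0,0,0,-3.3,-0.9,0,0,0,-3.4,-0.9,0,0,0,0,0,-3.0,0,0,0,0,-3.0,0,0,0,0,-3.0,0,0,0,0,-1.0,0],
)

```text
clock: 12.4
position: [0.4218, 0.1163, 0.0339]
ee_rot: [0.0, 0.999, 0.042, -0.003]
contact_force: [-0.8, 0.4, 0.1]
width: 0.0003
```

Run:
```python
from h import *
snap("side","s4a.png")
st=manip.get_state();print(st['clock'],st['position'],st['contact_force'])
a=cv2.imread("pics/full_s4a.png")[150:290,200:370]
snap("scene","s4b.png");b=cv2.imread("pics/full_s4b.png")[120:260,170:340]
cv2.imwrite("pics/s4.png",cv2.resize(np.hstack([a,b]),None,fx=2.3,fy=2.3,interpolation=cv2.INTER_CUBIC))
```

```text
12.45 [0.42204382 0.11632824 0.03364485] [ 0.46004333  0.91513304 -0.30775213]
```

View pics/s4.png

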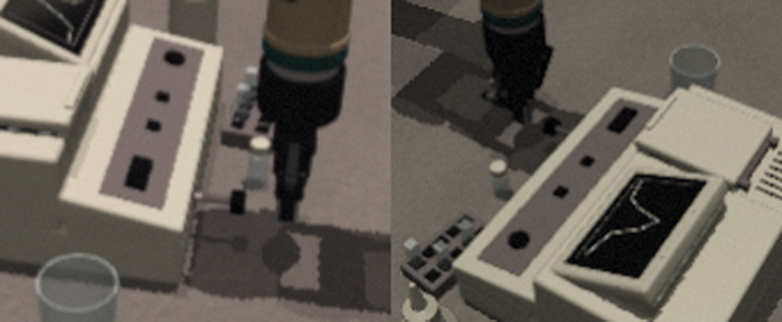

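The side view (left) shows the fingertip at (288,215) before the knob (237,202), with free space between. In the scene view (right) the vial and rack are undisturbed and the lid is flat. Now I push.

Emit:
carry_out(
  moves=[0,0.5,0.05,0.2,0,0,0.5,0.05,0,0,0,0.5,0.05,0,0,0,0.5,0.05,0,0,0,0.5,0.05,0,0,0,0.5,0.05,0,0,0,0.5,0.05,0,0,0,0.5,0.05,0,0,0,0.4,0.05,0,0,0,0,0,0,0],
)

```text
clock: 13.5
position: [0.4699, 0.1212, 0.0382]
ee_rot: [-0.0, 0.999, 0.042, 0.001]
contact_force: [0.0, 0.0, -0.4]
width: -0.0002
```

Emit:
carry_out(
  moves=[0,0.2,0.02,0,0,0,0.2,0.02,0,0,0,0.2,0.02,0,0,0,0.2,0.01,0,0,0,0.2,0.02,0,0,0,0.1,0.01,0,0,0,0,0,0,0,0,0,0,0,0,0,0,0,0,0,0,0,0,0,0],
)

```text
clock: 14.5
position: [0.4802, 0.1223, 0.0384]
ee_rot: [-0.0, 0.999, 0.042, 0.0]
contact_force: [-1.1, -0.2, -0.2]
width: 0.0002
```

Emit:
carry_out(
  moves=[0,0.1,0.01,0,0,0,0.1,0.01,0,0,0,0.1,0.01,0,0,0,0,0,0,0,0,0,0,0,0,0,0,0,0,0,0,0,0,0,0,0,0,0,0,0,0,0,0,0,0,0,0,0,0,0],
)

```text
clock: 15.5
position: [0.4802, 0.1223, 0.0383]
ee_rot: [0.0, 0.999, 0.042, -0.003]
contact_force: [-6.5, -1.2, 5.5]
width: -0.0001
```

Run:
```python
from h import *
snap("side","s5.png",(200,150,370,290),4)
```

```text
(no output)
```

View pics/s5.png

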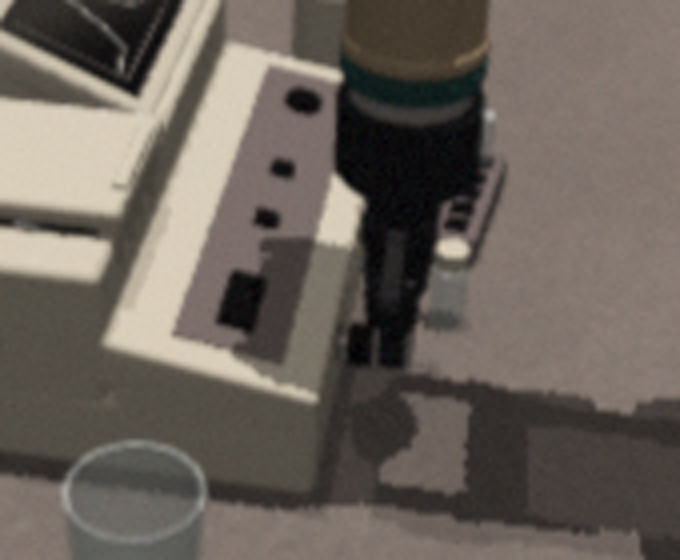

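The side crop shows the knob at (360,345) close against the housing, with the finger right behind it. I press a little more to confirm the stop.

Emit:
carry_out(
  moves=[0,0.1,0.01,0,0,0,0.1,0.01,0,0,0,0,0,0,0,0,0,0,0,0,0,0,0,0,0,0,0,0,0,0,0,0,0,0,0,0,0,0,0,0,0,0,0,0,0,0,0,0,0,0],
)

```text
clock: 16.55
position: [0.4801, 0.1223, 0.0381]
ee_rot: [0.0, 0.999, 0.042, -0.005]
contact_force: [-10.1, -2.0, 8.4]
width: 0.0003
```

Emit:
carry_out(
  moves=[0,-2.0,0,0,0,0,-2.0,0,0,0,0,0,0,4.5,0,0,0,0,4.5,0,0,2.1,-3.1,0,0,0,2.1,-3.1,0,0,0,2.1,-3.1,0,0,0,2.2,-3.2,0,0,0,2.2,-3.2,0,0,0,2.2,-3.2,0,0],
)

```text
clock: 17.55
position: [0.576, -0.068, 0.1288]
ee_rot: [0.0, 0.999, 0.042, 0.002]
contact_force: [-0.0, 1.1, 0.1]
width: -0.0001
```

Run:
```python
from h import *
snap("side","s6a.png");st=manip.get_state();print(st['clock'],st['position'],st['contact_force'])
print("bottle tip",tri([("scene",np.array((271,370))/1.5,None),("side",np.array((429,182))/1.5,None)]))
a=cv2.imread("pics/full_s6a.png")[120:280,200:360]
snap("scene","s6b.png");b=cv2.imread("pics/full_s6b.png")[130:290,160:320]
cv2.imwrite("pics/s6.png",cv2.resize(np.hstack([a,b]),None,fx=2.5,fy=2.5,interpolation=cv2.INTER_CUBIC))
```

```text
17.6 [ 0.58107271 -0.07378903  0.12893343] [ 4.24550317 -4.64239083  0.69289456]
bottle tip [ 0.58727628 -0.21328321  0.17542132]
```

View pics/s6.png

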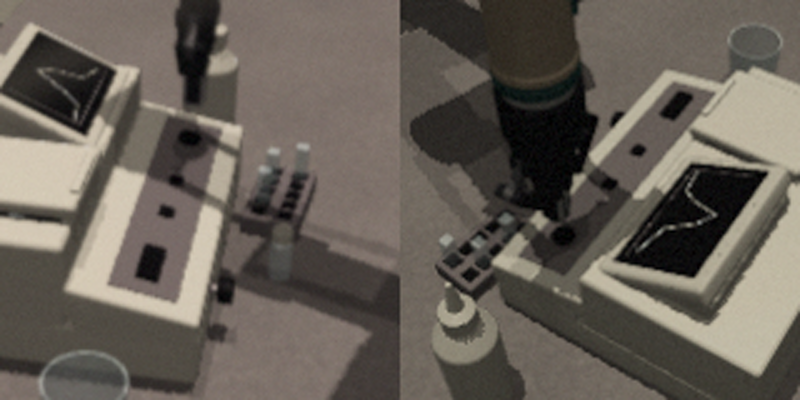

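Side view (left): the knob sits in at (225,290), and the fingertip (193,95) is above the read key (188,137). Scene view (right): the read key is at (565,233), and the bottle is well clear at y≈-0.21.

Emit:
carry_out(
  moves=[0,0,0,-1.0,0,0,0,0,-1.0,0,0,0,0,0,0,0,0,0,0,0,0,0,0,0,0,0,0,0,0,0,0,0,0,0,0,0,0,0,0,0,0,0,0,0,0,0,0,0,0,0],
)

```text
clock: 18.65
position: [0.5739, -0.0664, 0.1084]
ee_rot: [0.0, 0.999, 0.042, 0.0]
contact_force: [0.2, 0.6, -0.8]
width: -0.0
```

Emit:
carry_out(
  moves=[0,0,0,-0.5,0,0,0,0,-0.5,0,0,0,0,-0.3,0,0,0,0,-0.1,0,0,0,0,-0.1,0,0,0,0,-0.1,0,0,0,0,-0.1,0,0,0,0,-0.1,0,0,0,0,-0.1,0,0,0,0,-0.1,0],
)

```text
clock: 19.65
position: [0.5745, -0.0663, 0.0889]
ee_rot: [0.0, 0.999, 0.042, 0.001]
contact_force: [1.1, 0.6, 4.2]
width: 0.0
```

Emit:
carry_out(
  moves=[0,0,0,-0.1,0,0,0,0,-0.1,0,0,0,0,0,0,0,0,0,0,0,0,0,0,0,0,0,0,0,0,0,0,0,0,0,0,0,0,0,0,0,0,0,0,0,0,0,0,0,0,0],
)

```text
clock: 20.65
position: [0.5747, -0.0664, 0.0876]
ee_rot: [0.0, 0.999, 0.042, 0.001]
contact_force: [-1.4, 0.5, 7.8]
width: -0.0002
```

Emit:
carry_out(
  moves=[0,0,0,-0.05,0,0,0,0,0,0,0,0,0,0.5,0,0,0,0,1.5,0,0,0,0,4.0,0,0,0,0,4.0,0,0,-3.0,0,2.0,0,0,-3.0,0,0,0,0,0,0,0,0,0,0,0,0,0],
)

```text
clock: 21.65
position: [0.5134, -0.0663, 0.2057]
ee_rot: [0.0, 0.999, 0.042, 0.0]
contact_force: [0.0, 0.2, -0.3]
width: -0.0
```

Run:
```python
from h import *
snap("side","s7a.png");st=manip.get_state();print(st['clock'],st['position'],st['contact_force'])
a=cv2.imread("pics/full_s7a.png")[120:300,140:340]
snap("scene","s7b.png");b=cv2.imread("pics/full_s7b.png")[120:300,160:360]
cv2.imwrite("pics/s7.png",cv2.resize(np.hstack([a,b]),None,fx=2,fy=2,interpolation=cv2.INTER_CUBIC))
```

```text
21.7 [ 0.51410822 -0.0664469   0.20552857] [ 0.78322842 -0.43874723 -0.4120571 ]
```

View pics/s7.png

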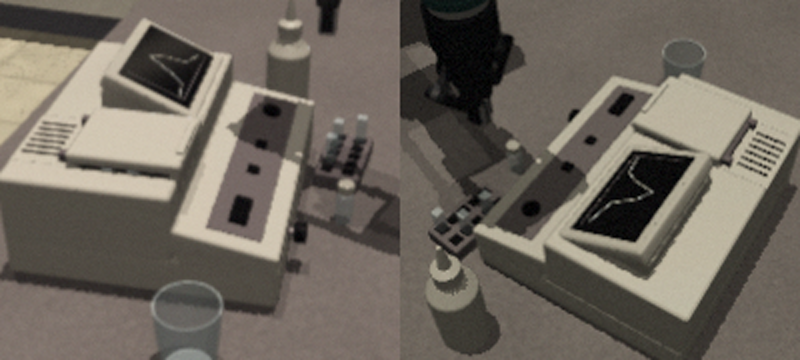

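Both views show the lid flat, the knob in ((300,232) and (575,115)) and all the keys up. The vial, rack, bottle and beaker stand upright in place, and the arm is clear.

```bash
python3 -c "
from rig import manip
print(manip.sign_off())"
```

```text
the job is handed in; nothing more can be done
None
```

I did the four steps in the given order with the fingers shut, and handed the job in at about 22 s of robot time. The hand-in gave no verdict.

| Step | Last reading | What it shows |
|---|---|---|
| Lid shut | 5.6 N at z = 0.153 m | matches the stated 153 mm shut height |
| Zero key down, then released | 9.7 N, no further travel | at its stop (6 N holds it down) |
| Rod in | 10 N along x, no further travel | at its stop |
| Read key down, then released | 7.8 N at about the same height as the zero key's stop | fully down |

- **Last pictures:** they showed the lid flat, the knob in and all keys up. The vial, rack, bottle and beaker were upright and looked unmoved. The arm was clear, with about 1 N or less on the tool. I judged these by eye; I did not measure how far the loose items had shifted.
- **Disagreements:**
  - The lid's free edge in the wrist picture was about 1 cm off my fitted model. The shut height still came out right.
  - The keys measured 2–4 mm apart between the cameras, so I pressed near the average.
  - The rod push showed an unexpected upward force of up to 8 N, which I took to be friction on the knob.

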